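Set the try square to the box lid and hold the heavier seal stamp ready in its corner

ROBOT

A 7-joint arm with a two-finger parallel gripper is mounted at the origin on the work surface. World frame = base frame: x ahead of the robot, y to its left, z up, the work surface at z = 0. Lengths are in m, angles in rad, forces in N, time in s.
With the tool pointing down it reaches from about 0.425 to 0.875 m from the base axis. Payload 9.9 kg.
Tool frame: the origin (TCP) lies midway between the tips of the shut fingers; the grasp point (between the pads) lies 19 mm behind it; z points along the fingers, y is the line along which they close (so a half turn about z gives the same grasp; the last joint's range is limited). The gripper opens to 85 mm and grips with 20 to 120 N. Pads are 22 mm wide; open, the fingers measure 114 mm over their backs; the gripper's body (76 mm by 85 mm) begins 54 mm behind the grasp point. The pads swing forward as they close: fully open they stand 13 mm farther back than shut.
Start: joints at [1.263, 0.576, 0.025, 1.437, -0.015, 1.129, -0.057], TCP at [0.15, -0.658, 0.231] pointing down, gripper open.
Joint ranges: [-2.76, 2.76], [-0.34, 2.15], [-1.52, 1.57], [0.19, 2.46], [-1.09, 4.23], [0.17, 1.99], [-2.82, 2.82]. Speed limits (rad/s): [2.22, 2.22, 3.01, 3.01, 3.14, 3.14, 3.14].

INTERFACE

Orientations are given as [roll, pitch, yaw] about the fixed x, y, z axes, in that order (R = Rz(yaw) Ry(pitch) Rx(roll)).
In Python, from station import bot gives the robot as it stands. The module is installed in compiled form; this text tells all that it offers.
- The arm moves only by the tool apply_moves, never from a script. Its argument "steps" is a list of rows, each a list of 2 entries, a list of its own where there are three numbers: the shift along the tool's x, y, z each as a share of 25 mm, from -1 to 1, then the turn, a rotation vector about the tool's x, y, z each as a share of 0.12 rad, from -1 to 1. In form: [[[x, y, z], [rx, ry, rz]], ...]. A call has 1 to 8 rows; each row shifts and turns the commanded pose from where the row before left it, along the tool's axes as they then stand; what a row does not reach is not made up. A row lasts 1/12 s, in which the tool goes at most 41.7 mm and 7.16 degrees, less where a joint would pass 70% of its speed; a pose out of reach is approached as far as the arm can. A call with a number of a shift or a turn outside -1 to 1 is refused whole. A call with a gripper value outside its range is refused whole. "gripper" is the closure, from -1 (fully open) to 1 (shut), set as the call begins (left out, the last holds). The fingers move at their own pace and stop on an object; "newtons" is the grip in N (left out, the last holds). Time passes only in rows, so rows that do not move let the fingers close. It gives the time, the measured TCP pose, the force, the opening and the grip force at its end, in the units of the state.
- bot.get_state(): the state, without advancing time (a new reading comes with each control period).
- bot.capture(name): name is "scene" or "top"; returns the picture (384x512x3 uint8, blue, green, red); there is no depth.
- bot.calibration(name): a dict with "fx", "fy", "cx", "cy" (pixels), "distortion" ([k1, k2, p1, p2, k3] as OpenCV has them; the pictures are not rectified), "R" (3x3) and "t" (3): a world point X has camera coordinates R X + t. Camera axes: x right, y down, z forward; pixel columns grow to the right and rows downward; lengths in m; the calibration is good to about 2 mm. A picture is of the moment at which its call begins. calibration takes no time and is no camera call.
- bot.close_job(): hands the job in; it is judged then, once.
The state is a dict: "clock": time; "joint_pos": joint angles; "qvel": joint speeds; "joint_efforts": joint torques, N m; "tcp_pos": TCP position; "orientation": TCP orientation; "force": force on the tool from outside, world axes, zero at the start; "torque": the same for the moment, N m; "grip_width": finger opening in m; "gripper_force": force on a finger pad.
Only numpy, scipy, OpenCV 4.12 (cv2) and the standard library are available. Lean on these libraries where they do the work, as an engineer would, in place of code of your own. Each camera call takes 0.05 s, during which the arm holds its last target. There are 200 camera calls.

TASK

Lay the try square on the box lid so that the face of its stock is flush along the lid's front long edge and its blade crosses the middle third of the lid. Then lift the two large seal stamps clear of the bench one at a time to feel which is heavier, stand the lighter one back upright on the bench, and hold the heavier one upright over the lid in the inside corner of the square, its die about 20 mm above the lid and touching nothing. Finish while still holding it there; leave the square flush and everything else where it stands.

Things in the scene. Friction and masses are not known exactly. Their poses are not given: they have to be found in the camera images.
- lid: Sliding lid of a presentation box: plain pale wooden board 115 x 260 x 10 mm flat on the white mat on the bench; it does not move. Origin: centre of its underside, at bench level. x: across it (115 mm), away from the robot; y: along its 260 mm; z up. Front long edge: x = -57.5 mm. Middle third: y -43 to +43 mm.
- lid_edge (a point): Middle of the lid's front long edge (the one nearer the robot), at the lid's top, 10 mm above the bench; axes as the lid's.
- square: Loose L-shaped try square, 0.18 kg. Origin: inside corner of stock and blade, at bench level; x along blade, y along stock, z up. Stock: dark wood, x -24 to 0 (brass face at x=0 goes to the edge), y -32 to 100, 30 mm high, on the bench; starts askew, off the edge. Blade: steel, x 0 to 108, y -32 to 0, 3 mm thick, underside 10.3 mm up, so it lies on the lid when the stock stands on the bench.
- square_end (a point): The far end of the stock's face, on the square at x = 0, y = 100 mm, bench level. The stock's free arm (y 0 to 100 mm) can be gripped across its 24 mm width, fingertips kept above 10 mm so that they clear the lid, and slid along the bench.
- square_spot (a point): The middle of the square's inside corner, where the seal goes: on the square at x = 45, y = 45 mm, 10 mm above the bench, that is at the lid's top when the square is in place.
- stamp_p: One of two large seal stamps, alike to the eye, standing at the robot's right on brown leather. Origin: centre of the die's underside; z up its axis. Brass die 52 mm diameter, 30 mm high; neck; straight wooden grip 30 mm diameter from 56 to 92 mm up; rounded top at 112 mm. Each weighs 0.15 to 0.75 kg, and they differ by at least 0.2 kg inside the die: which is heavier must be felt.
- stamp_q: The other large seal stamp, of the same shape and size; see stamp_p.
- small_stamp: Bystander: a small seal stamp of the same form, die 32 mm diameter, 69 mm high. Not one of the two. Origin: centre of its underside.
- wax_tin: Bystander: round steel tin with a lid, 75 mm diameter, 57 mm high. Origin: centre of its underside.
- bottle_a: Bystander: amber bottle with paper hood, 75 mm diameter, 210 mm high, standing on a round wooden board 18 mm thick and 156 mm in diameter. Origin: centre of its underside.
- bottle_b: Bystander: amber bottle of the same kind, standing on the bench. Origin: centre of its underside.
- palette_knife: Bystander: palette knife lying flat, 230 mm long, wooden handle 22 mm thick. Origin: under the middle of it; x towards the blade tip.
- wax_pan: Bystander: small brass melting pan 80 mm diameter, 30 mm high, with a wooden handle reaching 150 mm along its y. Origin: centre of its underside.
Not all that is in view belongs to the job. Leave any green look-alike of the stamp_q alone.

How it is judged:
On the way, in this order (a step that is already met when the one before it is completed fails the run):
1. the square lies flush along the lid's front edge, its blade across the middle third (x of square in the frame of lid_edge between -0.0025 and 0.0025 m and x of square_end in the frame of lid_edge between -0.0025 and 0.0025 m and y of square in the frame of lid between -0.05 and 0.065 m and height (world z) of square below 0.004 m and angle between square's own z axis and vertical below 0.04 rad), for 0.2 s.
2. the lighter stamp has been held clear of the bench by itself, the other one standing (((height (world z) of stamp_p above 0.02 m and contact force between the fingers and stamp_p above 1 N and contact force between stamp_p_die_floor and anything else below 1.5 N and height (world z) of stamp_q between -0.005 and 0.005 m and angle between stamp_q's own z axis and vertical below 0.1 rad) or (height (world z) of stamp_q above 0.02 m and contact force between the fingers and stamp_q above 1 N and contact force between stamp_q_die_floor and anything else below 1.5 N and height (world z) of stamp_p between -0.005 and 0.005 m and angle between stamp_p's own z axis and vertical below 0.1 rad))), for 0.2 s.
At the end, for the whole second after the job is handed in: Heavier stamp held still, upright within 8 deg, axis within 30 mm of the square's spot, die 7 to 45 mm above the lid, clear of all; lighter one upright on the bench, released; square down, let go, both ends of its stock face within 2.5 mm of the lid's edge, blade's middle within 49 mm of the lid's (all of step 1 and contact force between the arm and square below 0.1 N and ((contact force between the fingers and stamp_p above 1 N and contact force between stamp_p_die_floor and anything else above 1.5 N and horizontal distance between stamp_p and square_spot below 0.03 m and angle between stamp_p's own z axis and vertical below 0.15 rad and linear speed of stamp_p below 0.03 m/s and z of stamp_p in the frame of lid_edge between 0.007 and 0.045 m and contact force between each of stamp_p, stamp_q and lid below 0.1 N and contact force between stamp_p and square below 0.1 N and contact force between each of stamp_p, the arm and stamp_q below 0.1 N and height (world z) of stamp_q between -0.005 and 0.005 m and angle between stamp_q's own z axis and vertical below 0.1 rad and linear speed of stamp_q below 0.02 m/s) or (contact force between the fingers and stamp_q above 1 N and contact force between stamp_q_die_floor and anything else above 1.5 N and horizontal distance between stamp_q and square_spot below 0.03 m and angle between stamp_q's own z axis and vertical below 0.15 rad and linear speed of stamp_q below 0.03 m/s and z of stamp_q in the frame of lid_edge between 0.007 and 0.045 m and contact force between each of stamp_q, stamp_p and lid below 0.1 N and contact force between stamp_q and square below 0.1 N and contact force between each of stamp_q, the arm and stamp_p below 0.1 N and height (world z) of stamp_p between -0.005 and 0.005 m and angle between stamp_p's own z axis and vertical below 0.1 rad and linear speed of stamp_p below 0.02 m/s))); the arm keeps its last pose, push and grip.
It fails at once if a bystander is pushed more than 30 mm or knocked over (distance of any of small_stamp, wax_tin, bottle_a, bottle_b, palette_knife, wax_pan from where it was at the start of the episode above 0.03 m).
It fails at once if a large stamp is knocked over (angle between any of stamp_p, stamp_q's own z axis and vertical above 0.6 rad).
It also fails if it takes over 72 s, if anything falls off the work surface, if the arm or the gripper's body presses on something with over 40 N, if the wrist force passes 120 N, or if a joint passes its speed limit or range.

## Working session

There is one attempt and no reset: what is moved stays moved. The work goes in short steps, Python scripts to look and compute and a tool call to move; the robot and the scene stay as the last step left them, time stands still between calls to the robot, and variables do not carry over. Pictures are saved under pics/ and viewed, at most 10 in all, crops included, and the job is handed in when it is done.

Besides the shell and the picture viewer there is one more tool, called after ">>>" as name(argument=value, ...), one argument or row to a line, values as JSON. apply_moves: Moves the arm, as the interface text tells. Its arguments: {"type":"object","properties":{"steps":{"type":"array","items":{"type":"array"}},"gripper":{"type":"number"},"newtons":{"type":"number"}},"required":["steps"]}

```bash
mkdir -p pics; python3 - <<'E'
from station import bot
import cv2,numpy as np
for n in("scene","top"):
    cv2.imwrite(f"pics/{n}0.png",bot.capture(n)); c=bot.calibration(n); print(n,{k:np.round(v,4).tolist() for k,v in c.items()})
print(bot.get_state())
E
```

```text
scene {'fx': 361.8602, 'fy': 361.8602, 'cx': 256.3862, 'cy': 190.1788, 'distortion': [0.0265, 0.0, 0.0, 0.0, 0.0], 'R': [[0.162, 0.9867, -0.0157], [0.5416, -0.1022, -0.8344], [-0.8249, 0.1267, -0.5509]], 't': [-0.1284, -0.2594, 1.5443]}
top {'fx': 428.6991, 'fy': 428.6991, 'cx': 245.9475, 'cy': 186.1499, 'distortion': [0.0075, 0.0, 0.0, 0.0, 0.0], 'R': [[0.0184, -0.9997, -0.0145], [-0.9848, -0.0157, -0.1733], [0.173, 0.0174, -0.9848]], 't': [0.0231, 0.5699, 1.4189]}
{'clock': 0.1, 'joint_pos': array([ 1.26323223,  0.57643167,  0.0248377 ,  1.43781908, -0.0150018 ,
        1.12902691, -0.05651513]), 'qvel': array([-0.0023713 , -0.00134544,  0.00171622, -0.00443044, -0.00174119,
       -0.00014293, -0.00073428]), 'joint_efforts': array([ 5.13053412e-03, -7.67297101e+01,  2.25724563e+00, -2.86605942e+01,
        1.57931418e-02,  8.46599549e-03,  1.51711714e-05]), 'tcp_pos': array([ 0.14970459, -0.65776606,  0.23054142]), 'orientation': array([-3.14009364e+00,  6.93915954e-05,  2.23788914e-01]), 'force': array([0.15996066, 0.33261433, 0.34412963]), 'torque': array([0.03045368, 0.00388237, 0.02057714]), 'gripper_force': 0.0, 'grip_width': 0.08545781851669895}
```

View pics/scene0.png

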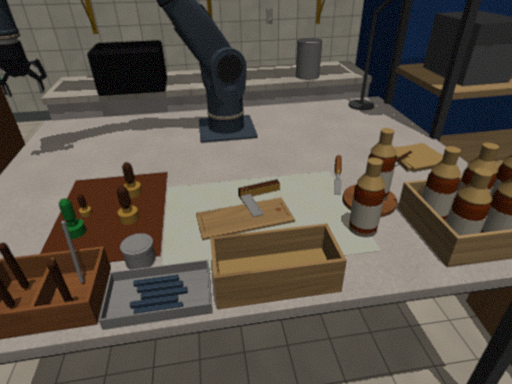

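View pics/top0.png

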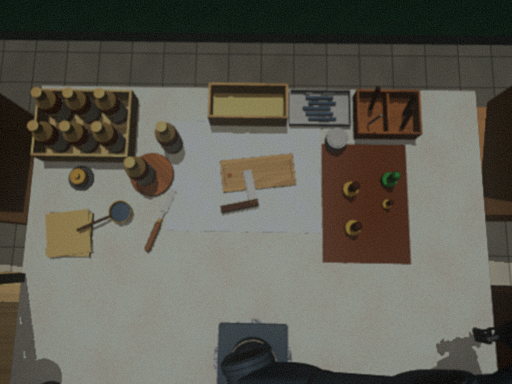

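The scene view shows the lid at (245,217) with the square behind it. Top view: lid at (258,172), stock at (239,206), blade at (250,185), large stamps at (351,189) and (354,228), green look-alike at (390,180), small stamp at (388,204). Next I'll enlarge those areas and cast rays.

```bash
cat > h.py <<'E'
from station import bot
import cv2,numpy as np
def ray(n,uv):
    c=bot.calibration(n);K=np.array([[c['fx'],0,c['cx']],[0,c['fy'],c['cy']],[0,0,1]])
    p=cv2.undistortPoints(np.float64(uv).reshape(-1,1,2),K,np.array(c['distortion'])).reshape(-1,2)
    R=np.array(c['R']);d=np.c_[p,np.ones(len(p))]@R
    return -R.T@np.array(c['t']),d
def plane(n,uv,z):
    o,d=ray(n,uv);return o+d*((z-o[2])/d[:,2])[:,None]
def tri(uv1,uv2):
    A=np.zeros((3,3));b=np.zeros(3);P=[]
    for n,uv in(("top",uv1),("scene",uv2)):
        o,d=ray(n,uv);d=d[0]/np.linalg.norm(d[0]);M=np.eye(3)-np.outer(d,d);A+=M;b+=M@o
    return np.linalg.solve(A,b)
def proj(n,X):
    c=bot.calibration(n);K=np.array([[c['fx'],0,c['cx']],[0,c['fy'],c['cy']],[0,0,1]])
    return cv2.projectPoints(np.float64(X).reshape(-1,1,3),cv2.Rodrigues(np.array(c['R']))[0],np.array(c['t']),K,np.array(c['distortion']))[0].reshape(-1,2)
E
python3 - <<'E'
from h import *
t=cv2.imread("pics/top0.png");s=cv2.imread("pics/scene0.png")
a=cv2.resize(t[145:220,210:310],(800,600),interpolation=cv2.INTER_CUBIC)
cv2.imwrite("pics/a.png",a)
b=cv2.resize(t[170:245,325:425],(400,300),interpolation=cv2.INTER_CUBIC)
c=cv2.resize(s[150:255,60:200],(400,300),interpolation=cv2.INTER_CUBIC)
cv2.imwrite("pics/b.png",np.vstack([b,c]))
E
```

```text
(no output)
```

View pics/a.png

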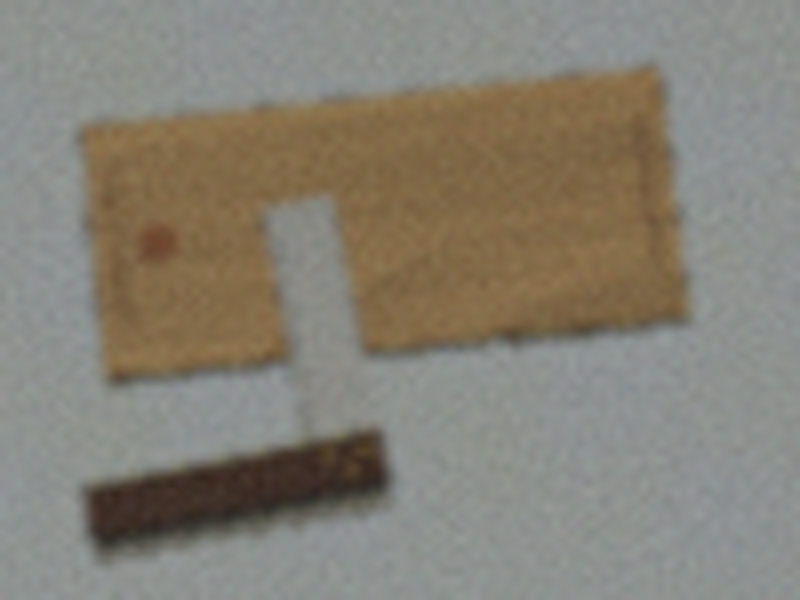

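View pics/b.png

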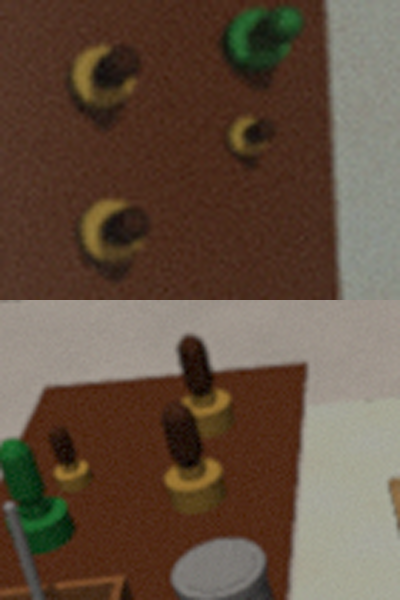

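```bash
cat >> h.py <<'E'
def rect(mask,z,off):
    cs=max(cv2.findContours(mask,cv2.RETR_EXTERNAL,cv2.CHAIN_APPROX_NONE)[0],key=cv2.contourArea).reshape(-1,2)
    p=plane("top",cs/4+np.array(off)-.375,z)[:,:2]
    return p,cv2.minAreaRect(np.float32(p*1000))
def look(t):
    x0,y0,x1,y1=205,140,315,222
    a=cv2.GaussianBlur(cv2.resize(t[y0:y1,x0:x1],None,fx=4,fy=4,interpolation=cv2.INTER_CUBIC),(5,5),0)
    h=cv2.cvtColor(a,cv2.COLOR_BGR2HSV).astype(int)
    lid=((h[...,1]>75)&(h[...,2]>95)).astype(np.uint8)
    st=(h[...,2]<92).astype(np.uint8)
    return rect(lid,.01,(x0,y0)),rect(st,.03,(x0,y0)),lid,st
E
python3 - <<'E'
from h import *
t=cv2.imread("pics/top0.png")
L,S,lid,st=look(t)
for n,(p,r) in(("lid",L),("stock",S)):
    print(n,r,np.round(cv2.boxPoints(r)).tolist())
# manual corners cross-check
f=lambda q,z:np.round(plane("top",np.array(q)/8+[210,145]-.4,z)*1000).tolist()
print("lid",f([(85,130),(660,68),(690,318),(110,380)],.01))
print("stock",f([(85,488),(382,432),(390,485),(98,542)],.03))
print("blade",f([(262,207),(333,195),(362,350),(288,362)],.013))
print("cam",ray("top",[[256,192]])[0],ray("scene",[[256,192]])[0])
# stamps: brass centre in top at z=.03 (die top), top knob via two views
B=lambda x,y:(x/4+325,y/4+170); C=lambda x,y:(x/400*140+60,(y-300)/300*105+150)
for nm,td,sd,tt,sc in(("far",(100,78),(194,470),(124,60),(178,413)),("near",(108,230),(207,398),(132,221),(189,343))):
    print(nm,"die top",np.round(plane("top",[B(*td)],.028)*1000),"scene",np.round(plane("scene",[C(*sd)],.03)*1000),"knob tri",np.round(tri([B(*tt)],[C(*sc)])*1000))
print("small",plane("top",[B(245,135)],.02), "tin",plane("top",[(337,140)],.057))
E
```

```text
lid ((626.6444091796875, -6.43768310546875), (113.94891357421875, 256.896728515625), 6.91648006439209) [[555.0, 114.0], [586.0, -141.0], [699.0, -127.0], [668.0, 128.0]]
stock ((502.67547607421875, 55.35508728027344), (29.464244842529297, 130.32464599609375), 12.571093559265137) [[474.0, 116.0], [502.0, -11.0], [531.0, -5.0], [503.0, 122.0]]
lid [[666.0, 127.0, 10.0], [699.0, -129.0, 10.0], [586.0, -142.0, 10.0], [554.0, 113.0, 10.0]]
stock [[503.0, 121.0, 30.0], [530.0, -7.0, 30.0], [507.0, -11.0, 30.0], [480.0, 114.0, 30.0]]
blade [[632.0, 47.0, 13.0], [638.0, 16.0, 13.0], [569.0, 2.0, 13.0], [563.0, 34.0, 13.0]]
cam [0.31535853 0.00723348 1.49638324] [ 1.43521078 -0.09549699  0.63227122]
far die top [[ 567. -327.   28.]] scene [[ 564. -328.   30.]] knob tri [ 570. -329.  101.]
near die top [[ 436. -331.   28.]] scene [[ 429. -332.   30.]] knob tri [ 438. -333.  104.]
small [[ 0.52070869 -0.45218707  0.02      ]] tin [[ 0.73544765 -0.2795807   0.057     ]]
```

Lid: centre (627,-6) mm, yaw 0.121. Square: origin about (523,25) mm, yaw 0.21, so a gap of about 42 mm. Stamps: (567,-327) and (436,-331). I'll turn the tool to yaw 1.78, so that tool y lies along the square's x, then go over the stock.

>>> apply_moves(
  steps=[
    [[0,0,0],[0,0,-1]],
    [[0,0,0],[0,0,-1]],
    [[0,0,0],[0,0,-1]],
    [[0,0,0],[0,0,-1]],
    [[0,0,0],[0,0,-1]],
    [[0,0,0],[0,0,-1]],
    [[0,0,0],[0,0,-1]],
  ],
)

```text
clock: 0.68
tcp_pos: [0.1497, -0.6579, 0.2308]
orientation: [-3.141, -0.001, 1.07]
force: [0.2, 0.5, -0.2]
grip_width: 0.0857
gripper_force: 0.0
```

>>> apply_moves(
  steps=[
    [[0,0,0],[0,0,-1]],
    [[0,0,0],[0,0,-1]],
    [[0,0,0],[0,0,-1]],
    [[0,0,0],[0,0,-1]],
    [[0,0,0],[0,0,-1]],
    [[0,0,0],[0,0,-1]],
  ],
)

```text
clock: 1.18
tcp_pos: [0.1497, -0.658, 0.2308]
orientation: [-3.141, -0.001, 1.79]
force: [0.1, 0.9, -0.3]
grip_width: 0.0855
gripper_force: 0.0
```

>>> apply_moves(
  steps=[
    [[0.2,1,0],[0,0,0]],
    [[0.2,1,0],[0,0,0]],
    [[0.2,1,0],[0,0,0]],
    [[0.2,1,0],[0,0,0]],
    [[0.2,1,0],[0,0,0]],
    [[0.2,1,0],[0,0,0]],
    [[0.2,1,0],[0,0,0]],
    [[0.2,1,0],[0,0,0]],
  ],
)

```text
clock: 1.85
tcp_pos: [0.3377, -0.576, 0.2309]
orientation: [-3.141, -0.001, 1.784]
force: [0.1, -0.3, -0.7]
grip_width: 0.0853
gripper_force: 0.0
```

>>> apply_moves(
  steps=[
    [[1,0.6,0],[0,0,0]],
    [[1,0.6,0],[0,0,0]],
    [[1,0.6,0],[0,0,0]],
    [[1,0.6,0],[0,0,0]],
    [[1,0.6,0],[0,0,0]],
    [[1,0.6,0],[0,0,0]],
    [[1,0.6,0],[0,0,0]],
    [[1,0.6,0],[0,0,0]],
  ],
)

```text
clock: 2.52
tcp_pos: [0.4118, -0.3545, 0.2311]
orientation: [-3.141, -0.0, 1.784]
force: [0.4, 0.3, 0.2]
grip_width: 0.0854
gripper_force: 0.0
```

>>> apply_moves(
  steps=[
    [[1,0.5,0],[0,0,0]],
    [[1,0.5,0],[0,0,0]],
    [[1,0.5,0],[0,0,0]],
    [[1,0.5,0],[0,0,0]],
    [[1,0.5,0],[0,0,0]],
    [[1,0.5,0],[0,0,0]],
    [[1,0.5,0],[0,0,0]],
    [[1,0.5,0],[0,0,0]],
  ],
)

```text
clock: 3.18
tcp_pos: [0.4672, -0.138, 0.2312]
orientation: [-3.141, -0.0, 1.784]
force: [-0.0, -0.3, 0.3]
grip_width: 0.0853
gripper_force: 0.0
```

>>> apply_moves(
  steps=[
    [[1,0.4,1],[0,0,0]],
    [[1,0.4,1],[0,0,0]],
    [[1,0.2,1],[0,0,0]],
    [[1,0.2,0],[0,0,0]],
    [[1,0.2,0],[0,0,0]],
    [[1,0.2,0],[0,0,0]],
    [[0,0,0],[0,0,0]],
  ],
  gripper=-0.3,
)

```text
clock: 3.77
tcp_pos: [0.4746, 0.0212, 0.1564]
orientation: [3.141, -0.003, 1.79]
force: [1.1, 0.7, 1.4]
grip_width: 0.0553
gripper_force: 0.0
```

>>> apply_moves(
  steps=[
    [[0.7,0.75,0],[0,0,0]],
    [[0.65,0.7,0],[0,0,0]],
    [[0,0,1],[0,0,0]],
    [[0,0,1],[0,0,0]],
    [[0,0,1],[0,0,0]],
    [[0,0,0],[0,0,0]],
  ],
)

```text
clock: 4.27
tcp_pos: [0.5006, 0.0556, 0.0776]
orientation: [-3.135, -0.0, 1.784]
force: [-0.9, -1.3, -0.1]
grip_width: 0.0557
gripper_force: 0.0
```

```bash
python3 - <<'E'
from h import *
s=bot.capture("scene");t=bot.capture("top")
print(proj("scene",[.555,.0,.01]))
c=proj("scene",[.52,.03,.02])[0].astype(int)
a=cv2.resize(s[c[1]-50:c[1]+40,c[0]-60:c[0]+60],(600,450),interpolation=cv2.INTER_CUBIC)
cv2.imwrite("pics/c.png",a)
E
```

```text
[[243.44754286 201.15413707]]
```

View pics/c.png

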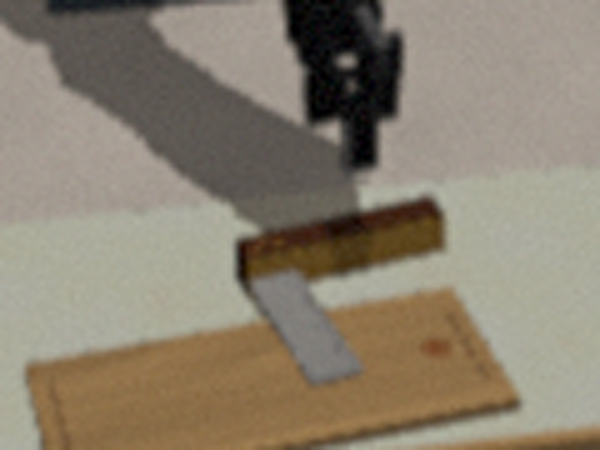

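The fingers are over the stock's free arm (the fingertip shadow falls on the stock at crop (350,225)) and clear of the blade. I'll descend and grip.

>>> apply_moves(
  steps=[
    [[0.1,0.1,1],[0,0,0]],
    [[0,0,0.9],[0,0,0]],
    [[0,0,0.6],[0,0,0]],
    [[0,0,0],[0,0,0]],
  ],
)

```text
clock: 4.7
tcp_pos: [0.5046, 0.0591, 0.0181]
orientation: [-3.14, 0.0, 1.784]
force: [-0.3, -0.1, 0.1]
grip_width: 0.0557
gripper_force: 0.0
```

>>> apply_moves(
  steps=[
    [[0,0,0],[0,0,0]],
    [[0,0,0],[0,0,0]],
    [[0,0,0],[0,0,0]],
    [[0,0,0],[0,0,0]],
    [[0,0,0],[0,0,0]],
    [[0,0,0],[0,0,0]],
  ],
  gripper=1,
  newtons=25,
)

```text
clock: 5.2
tcp_pos: [0.5062, 0.0595, 0.0206]
orientation: [3.138, 0.0, 1.784]
force: [-0.4, -0.9, 5.8]
grip_width: 0.0233
gripper_force: 27.2
```

>>> apply_moves(
  steps=[
    [[0,0,-0.08],[0,0,0.25]],
    [[-0.2,0.25,0],[0,0,0.25]],
    [[-0.2,0.3,0],[0,0,0.25]],
    [[-0.2,0.3,0],[0,0,0]],
    [[-0.1,0.3,0],[0,0,0]],
    [[0,0.2,0],[0,0,0]],
    [[0,0.1,0],[0,0,0]],
    [[0,0,0],[0,0,0]],
  ],
)

```text
clock: 5.87
tcp_pos: [0.544, 0.0473, 0.0207]
orientation: [3.141, -0.0, 1.694]
force: [0.4, -0.5, -2.5]
grip_width: 0.0233
gripper_force: 26.4
```

```bash
python3 - <<'E'
from h import *
s=bot.get_state();print(s['tcp_pos'],s['force'],s['torque'])
E
```

```text
[0.54404795 0.0472552  0.02066527] [ 0.38116752 -0.54130221 -2.54507186] [ 0.01696404 -0.10812186  0.00139372]
```

>>> apply_moves(
  steps=[
    [[0,0.08,0.03],[0,0,0]],
    [[0,0.08,0.03],[0,0,0]],
    [[0,0.06,0],[0,0,0]],
    [[0,0,0],[0,0,0]],
  ],
)

```text
clock: 6.2
tcp_pos: [0.544, 0.0473, 0.0204]
orientation: [-3.134, 0.002, 1.695]
force: [-18.6, -2.1, 32.4]
grip_width: 0.0229
gripper_force: 30.9
```

>>> apply_moves(
  steps=[
    [[0,0.06,0],[0,0,0]],
    [[0,0,0],[0,0,0]],
  ],
)

```text
clock: 6.37
tcp_pos: [0.5442, 0.0473, 0.0203]
orientation: [-3.132, 0.003, 1.695]
force: [-24.5, -2.2, 37.6]
grip_width: 0.0228
gripper_force: 31.6
```

>>> apply_moves(
  steps=[
    [[0,0.06,0],[0,0,0]],
    [[0,0,0],[0,0,0]],
  ],
)

```text
clock: 6.53
tcp_pos: [0.5443, 0.0473, 0.0203]
orientation: [-3.129, 0.003, 1.695]
force: [-27.2, -2.0, 42.7]
grip_width: 0.023
gripper_force: 32.3
```

>>> apply_moves(
  steps=[
    [[0,-0.15,-0.06],[0,0,0]],
    [[0,-0.1,-0.03],[0,0,0]],
    [[0,0,0],[0,0,0]],
  ],
)

```text
clock: 6.78
tcp_pos: [0.5451, 0.0476, 0.0217]
orientation: [-3.142, -0.0, 1.694]
force: [0.4, 0.1, -2.7]
grip_width: 0.0229
gripper_force: 27.0
```

```bash
python3 - <<'E'
from h import *
s=bot.capture("scene");t=bot.capture("top")
cv2.imwrite("pics/d_top.png",t)
c=proj("scene",[.56,.03,.02])[0].astype(int)
a=cv2.resize(s[c[1]-30:c[1]+30,c[0]-50:c[0]+50],(500,300),interpolation=cv2.INTER_CUBIC)
c=proj("top",[.56,.03,.02])[0].astype(int)
b=cv2.resize(t[c[1]-30:c[1]+30,c[0]-50:c[0]+50],(500,300),interpolation=cv2.INTER_CUBIC)
cv2.imwrite("pics/d.png",np.vstack([a,b]))
E
```

```text
(no output)
```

View pics/d.png

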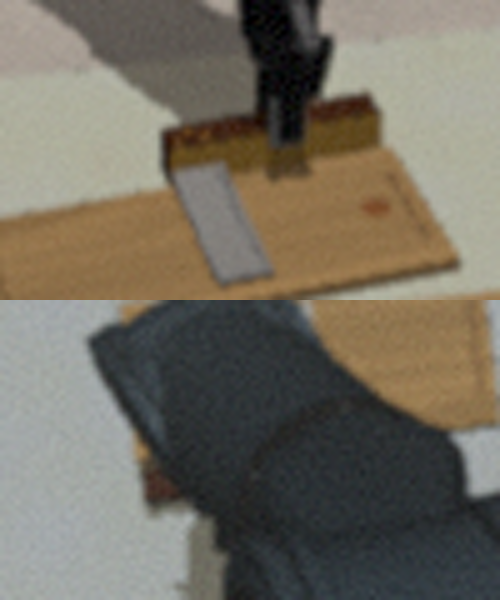

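It looks almost flush. The earlier forces came from pressing the stock on the bench, and it is now carried about 1 mm up. I'll creep forward at this height.

>>> apply_moves(
  steps=[
    [[0,0.08,0.01],[0,0,0]],
    [[0,0,0],[0,0,0]],
  ],
)

```text
clock: 7.05
tcp_pos: [0.5483, 0.0478, 0.0211]
orientation: [3.141, -0.0, 1.694]
force: [-0.6, 0.7, -1.2]
grip_width: 0.0228
gripper_force: 27.0
```

>>> apply_moves(
  steps=[
    [[0,0.08,0],[0,0,0]],
    [[0,0,0],[0,0,0]],
  ],
)

```text
clock: 7.22
tcp_pos: [0.5501, 0.048, 0.0211]
orientation: [3.141, -0.0, 1.694]
force: [0.5, -0.8, -1.0]
grip_width: 0.023
gripper_force: 27.0
```

>>> apply_moves(
  steps=[
    [[0,0.06,0],[0,0,0]],
    [[0,0,0],[0,0,0]],
  ],
)

```text
clock: 7.38
tcp_pos: [0.5514, 0.0482, 0.0212]
orientation: [3.141, -0.0, 1.694]
force: [0.8, -0.6, -1.3]
grip_width: 0.0234
gripper_force: 27.0
```

>>> apply_moves(
  steps=[
    [[0,0.05,0],[0,0,0]],
    [[0,0,0],[0,0,0]],
  ],
)

```text
clock: 7.55
tcp_pos: [0.5519, 0.0482, 0.0212]
orientation: [-3.141, 0.0, 1.694]
force: [-1.1, -0.2, -2.2]
grip_width: 0.0236
gripper_force: 27.0
```

>>> apply_moves(
  steps=[
    [[0,0.05,0],[0,0,0]],
    [[0,0,0],[0,0,0]],
  ],
)

```text
clock: 7.72
tcp_pos: [0.5522, 0.0482, 0.021]
orientation: [-3.139, 0.0, 1.694]
force: [-3.7, -0.4, -0.2]
grip_width: 0.0232
gripper_force: 27.2
```

```bash
python3 - <<'E'
from h import *
s=bot.get_state();print(s['tcp_pos'],s['orientation'],s['force'],s['torque'])
E
```

```text
[0.5521736  0.04817541 0.02103625] [-3.13885619e+00  2.91663991e-04  1.69363031e+00] [-3.66401031 -0.38074377 -0.22350457] [ 0.10685482  1.14798839 -0.21863622]
```

>>> apply_moves(
  steps=[
    [[0,0.05,0.02],[0,0,0.08]],
    [[0,0,0],[0,0,0]],
  ],
)

```text
clock: 7.88
tcp_pos: [0.5523, 0.0481, 0.0205]
orientation: [-3.137, 0.001, 1.684]
force: [-8.3, -0.2, 3.0]
grip_width: 0.0233
gripper_force: 27.7
```

```bash
python3 - <<'E'
from h import *
s=bot.get_state();print(s['tcp_pos'],s['orientation'],s['force'],s['torque'])
E
```

```text
[0.55227137 0.04813865 0.02049514] [-3.13691084e+00  8.70890464e-04  1.68436822e+00] [-8.2707488  -0.19428794  2.97662181] [-0.02924806  2.05765995  0.18755177]
```

>>> apply_moves(
  steps=[
    [[0,0,0],[0,0,-0.04]],
    [[0,0,0],[0,0,0]],
    [[0,-0.06,0],[0,0,0]],
    [[0,0,0],[0,0,0]],
  ],
)

```text
clock: 8.22
tcp_pos: [0.5522, 0.0481, 0.0206]
orientation: [-3.14, 0.0, 1.689]
force: [-5.2, 0.6, -0.4]
grip_width: 0.023
gripper_force: 27.2
```

>>> apply_moves(
  steps=[
    [[0,0,0],[0,0,0]],
    [[0,0,0],[0,0,0]],
    [[0,0,0],[0,0,0]],
    [[0,0,0],[0,0,0]],
  ],
  gripper=-0.3,
)

```text
clock: 8.55
tcp_pos: [0.5541, 0.0485, 0.0211]
orientation: [3.14, -0.0, 1.689]
force: [0.2, 0.5, 0.2]
grip_width: 0.0558
gripper_force: 0.0
```

>>> apply_moves(
  steps=[
    [[0,0,-0.4],[0,0,0]],
    [[0,0,-0.8],[0,0,0]],
    [[0,0,-1],[0,0,0]],
    [[0,0,-1],[0,0,0]],
    [[0,0,-1],[0,0,0]],
    [[-1,0,-1],[0,0,0]],
    [[-1,0,-1],[0,0,0]],
    [[-1,-1,-1],[0,0,0]],
  ],
)

```text
clock: 9.22
tcp_pos: [0.5414, -0.0282, 0.2023]
orientation: [3.137, -0.001, 1.69]
force: [0.5, -1.1, -0.3]
grip_width: 0.0555
gripper_force: 0.0
```

>>> apply_moves(
  steps=[
    [[-1,0,0],[0,0,0]],
    [[-1,0,0],[0,0,0]],
    [[-1,0,0],[0,0,0]],
    [[-1,0,0],[0,0,0]],
    [[-1,0,0],[0,0,0]],
    [[-1,0,0],[0,0,0]],
    [[-1,0,0],[0,0,0]],
    [[-1,0,0],[0,0,0]],
  ],
)

```text
clock: 9.88
tcp_pos: [0.5617, -0.2279, 0.2008]
orientation: [3.141, 0.0, 1.689]
force: [0.1, -0.0, 0.7]
grip_width: 0.0553
gripper_force: 0.0
```

```bash
python3 - <<'E'
from h import *
t=bot.capture("top");cv2.imwrite("pics/e_top.png",t);s=bot.capture("scene");cv2.imwrite("pics/e_scene.png",s)
c=proj("scene",[.56,.03,.02])[0].astype(int)
a=cv2.resize(s[c[1]-30:c[1]+30,c[0]-50:c[0]+50],(500,300),interpolation=cv2.INTER_CUBIC)
c=proj("top",[.58,.03,.02])[0].astype(int)
b=cv2.resize(t[c[1]-30:c[1]+30,c[0]-50:c[0]+50],(500,300),interpolation=cv2.INTER_CUBIC)
cv2.imwrite("pics/e.png",np.vstack([a,b])); print(c)
L,S,_,_=look(t);print(L[1],S[1],cv2.boxPoints(S[1]).round(1).tolist())
E
```

```text
[246 184]
((634.5367431640625, -72.65367126464844), (113.64816284179688, 122.76145935058594), 6.855627059936523) ((547.1430053710938, 43.205894470214844), (28.207618713378906, 131.11441040039062), 6.902176856994629) [[525.2999877929688, 106.5999984741211], [541.0, -23.600000381469727], [569.0, -20.200000762939453], [553.2999877929688, 110.0]]
```

View pics/e.png

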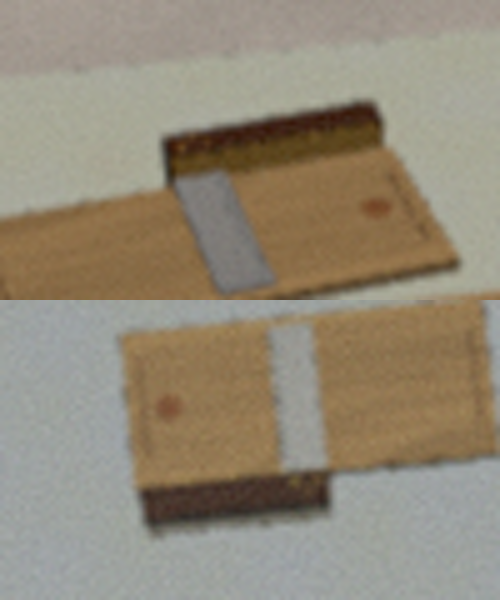

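The square is flush: lid and stock yaw agree within 0.1°, contact was felt at both ends, and the crop shows no gap. The blade crosses near the lid's middle (origin at lid y about +25 mm). Now the far stamp.

>>> apply_moves(
  steps=[
    [[-1,-0.1,0],[0,0,0]],
    [[-1,-0.1,0],[0,0,0]],
    [[-1,0,0],[0,0,0]],
    [[-0.9,0,0],[0,0,0]],
    [[0,0,0.5],[0,0,0]],
    [[0,0,0.5],[0,0,0]],
    [[0,0,0],[0,0,0]],
  ],
  gripper=-1,
)

```text
clock: 10.57
tcp_pos: [0.5671, -0.3236, 0.1732]
orientation: [-3.139, -0.002, 1.689]
force: [0.4, 0.2, -0.8]
grip_width: 0.0854
gripper_force: 0.0
```

```bash
python3 - <<'E'
from h import *
s=bot.get_state();print(s['tcp_pos'],s['joint_efforts'])
im=bot.capture("scene");c=proj("scene",[.567,-.328,.08])[0].astype(int);print(c)
cv2.imwrite("pics/f.png",cv2.resize(im[c[1]-45:c[1]+45,c[0]-60:c[0]+60],(480,360),interpolation=cv2.INTER_CUBIC))
E
```

```text
[ 0.56708739 -0.32355165  0.17320288] [  0.51046763 -77.65870571  -5.87132469 -27.42791355   0.24795346
  -0.72257347  -0.12230098]
[123 195]
```

View pics/f.png

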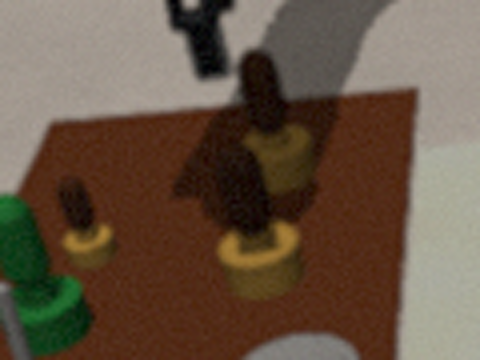

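The far stamp's grip sits at the crop's centre, as predicted, and the gripper is above it. I'll descend, grip and lift.

>>> apply_moves(
  steps=[
    [[-0.15,0,0.5],[0,0,0]],
    [[0,0,0.9],[0,0,0]],
    [[0,0,0.9],[0,0,0]],
    [[0,0,0.9],[0,0,0]],
    [[0,0,0.9],[0,0,0]],
    [[0,0,0.5],[0,0,0]],
    [[0,0,0],[0,0,0]],
  ],
)

```text
clock: 11.2
tcp_pos: [0.5674, -0.327, 0.0573]
orientation: [-3.138, -0.002, 1.69]
force: [-0.9, -0.1, -0.9]
grip_width: 0.0857
gripper_force: 0.0
```

>>> apply_moves(
  steps=[
    [[0,0,0],[0,0,0]],
    [[0,0,0],[0,0,0]],
    [[0,0,0],[0,0,0]],
    [[0,0,0],[0,0,0]],
    [[0,0,0],[0,0,0]],
    [[0,0,0],[0,0,0]],
    [[0,0,0],[0,0,0]],
  ],
  gripper=1,
  newtons=45,
)

```text
clock: 11.78
tcp_pos: [0.5697, -0.328, 0.061]
orientation: [3.14, 0.001, 1.689]
force: [0.1, -0.3, 6.4]
grip_width: 0.0291
gripper_force: 44.5
```

>>> apply_moves(
  steps=[
    [[0,0,-0.2],[0,0,0]],
    [[0,0,-0.4],[0,0,0]],
    [[0,0,-0.5],[0,0,0]],
    [[0,0,-0.5],[0,0,0]],
    [[0,0,0],[0,0,0]],
    [[0,0,0],[0,0,0]],
    [[0,0,0],[0,0,0]],
    [[0,0,0],[0,0,0]],
  ],
)

```text
clock: 12.45
tcp_pos: [0.5682, -0.3277, 0.0993]
orientation: [-3.141, -0.001, 1.689]
force: [-0.1, 0.5, -4.7]
grip_width: 0.0289
gripper_force: 45.0
```

>>> apply_moves(
  steps=[
    [[0,0,0],[0,0,0]],
    [[0,0,0],[0,0,0]],
    [[0,0,0],[0,0,0]],
  ],
)

```text
clock: 12.7
tcp_pos: [0.5686, -0.3277, 0.0994]
orientation: [-3.141, -0.0, 1.689]
force: [0.6, 0.0, -5.7]
grip_width: 0.0287
gripper_force: 45.0
```

```bash
python3 - <<'E'
from h import *
s=bot.get_state();print(s['tcp_pos'],s['force'],s['torque'],s['joint_efforts'])
im=bot.capture("scene");cv2.imwrite("pics/g_s.png",im)
E
```

```text
[ 0.56856304 -0.32765366  0.09944074] [ 5.62211377e-01  4.25691582e-03 -5.66361868e+00] [ 0.02064591 -0.00803387  0.02145581] [ 2.07608356e-02 -8.18665266e+01 -6.43890426e+00 -2.44946051e+01
  2.14893173e-02  4.02732156e-03 -6.58462886e-04]
```

Far stamp: about 5.2 N (0.5 kg). I'll set it down and try the near one.

>>> apply_moves(
  steps=[
    [[0,0,0.5],[0,0,0]],
    [[0,0,0.5],[0,0,0]],
    [[0,0,0.3],[0,0,0]],
    [[0,0,0.15],[0,0,0]],
    [[0,0,0.05],[0,0,0]],
    [[0,0,0],[0,0,0]],
    [[0,0,0],[0,0,0]],
  ],
)

```text
clock: 13.33
tcp_pos: [0.5689, -0.3278, 0.0624]
orientation: [3.141, 0.0, 1.689]
force: [0.0, 0.8, -4.6]
grip_width: 0.0285
gripper_force: 45.0
```

>>> apply_moves(
  steps=[
    [[0,0,0.05],[0,0,0]],
    [[0,0,0.04],[0,0,0]],
    [[0,0,0],[0,0,0]],
    [[0,0,0],[0,0,0]],
  ],
)

```text
clock: 13.67
tcp_pos: [0.5693, -0.328, 0.061]
orientation: [3.14, 0.001, 1.689]
force: [-0.6, 0.5, 4.8]
grip_width: 0.029
gripper_force: 45.6
```

>>> apply_moves(
  steps=[
    [[0,0,0],[0,0,0]],
    [[0,0,0],[0,0,0]],
    [[0,0,0],[0,0,0]],
    [[0,0,0],[0,0,0]],
    [[0,0,0],[0,0,0]],
  ],
  gripper=-1,
)

```text
clock: 14.08
tcp_pos: [0.5687, -0.3278, 0.06]
orientation: [3.142, -0.0, 1.689]
force: [-0.3, 0.3, 1.4]
grip_width: 0.085
gripper_force: 0.0
```

>>> apply_moves(
  steps=[
    [[0,0,-0.6],[0,0,0]],
    [[0,0,-1],[0,0,0]],
    [[0,0,-1],[0,0,0]],
    [[0,0,-1],[0,0,0]],
    [[0,0,-1],[0,0,0]],
    [[0,-0.3,-0.6],[0,0,0]],
    [[0,-0.9,0],[0,0,0]],
    [[0.2,-1,0],[0,0,0]],
  ],
)

```text
clock: 14.75
tcp_pos: [0.5137, -0.3298, 0.1907]
orientation: [3.14, 0.001, 1.689]
force: [-0.4, -0.1, 0.4]
grip_width: 0.0851
gripper_force: 0.0
```

>>> apply_moves(
  steps=[
    [[0.2,-1,0],[0,0,0]],
    [[0.05,-1,0],[0,0,0]],
    [[0,-0.9,0],[0,0,0]],
    [[0,-0.15,0.3],[0,0,0]],
    [[0,0,0.3],[0,0,0]],
    [[0,0,0],[0,0,0]],
    [[0,0,0],[0,0,0]],
  ],
)

```text
clock: 15.33
tcp_pos: [0.4378, -0.3316, 0.1745]
orientation: [-3.142, -0.001, 1.69]
force: [0.8, -0.3, -0.3]
grip_width: 0.0853
gripper_force: 0.0
```

```bash
python3 - <<'E'
from h import *
s=bot.get_state();print(s['tcp_pos'],s['force'])
t=bot.capture("scene");cv2.imwrite("pics/h_s.png",t)
E
```

```text
[ 0.43779122 -0.3315581   0.17445637] [ 0.77565922 -0.33189288 -0.33875682]
```

>>> apply_moves(
  steps=[
    [[0,0,0.5],[0,0,0]],
    [[0,0,0.9],[0,0,0]],
    [[0,0,0.9],[0,0,0]],
    [[0,0,0.9],[0,0,0]],
    [[0,0,0.9],[0,0,0]],
    [[0,0,0.5],[0,0,0]],
    [[0,0,0],[0,0,0]],
  ],
)

```text
clock: 15.97
tcp_pos: [0.4368, -0.3308, 0.0575]
orientation: [-3.139, -0.003, 1.69]
force: [-1.0, 0.6, 0.2]
grip_width: 0.0855
gripper_force: 0.0
```

>>> apply_moves(
  steps=[
    [[0,0,0],[0,0,0]],
    [[0,0,0],[0,0,0]],
    [[0,0,0],[0,0,0]],
    [[0,0,0],[0,0,0]],
    [[0,0,0],[0,0,0]],
    [[0,0,0],[0,0,0]],
    [[0,0,0],[0,0,0]],
  ],
  gripper=1,
)

```text
clock: 16.55
tcp_pos: [0.4378, -0.3324, 0.0611]
orientation: [3.14, 0.001, 1.689]
force: [-0.0, 0.6, 6.7]
grip_width: 0.0286
gripper_force: 44.2
```

>>> apply_moves(
  steps=[
    [[0,0,-0.2],[0,0,0]],
    [[0,0,-0.4],[0,0,0]],
    [[0,0,-0.5],[0,0,0]],
    [[0,0,-0.5],[0,0,0]],
    [[0,0,0],[0,0,0]],
    [[0,0,0],[0,0,0]],
    [[0,0,0],[0,0,0]],
    [[0,0,0],[0,0,0]],
  ],
)

```text
clock: 17.22
tcp_pos: [0.4365, -0.3319, 0.0995]
orientation: [-3.141, -0.001, 1.689]
force: [0.1, 0.3, -2.9]
grip_width: 0.0286
gripper_force: 44.7
```

>>> apply_moves(
  steps=[
    [[0,0,0],[0,0,0]],
    [[0,0,0],[0,0,0]],
    [[0,0,0],[0,0,0]],
  ],
)

```text
clock: 17.47
tcp_pos: [0.4369, -0.332, 0.0997]
orientation: [-3.141, -0.0, 1.689]
force: [-0.4, -0.0, -2.5]
grip_width: 0.0286
gripper_force: 44.7
```

```bash
python3 - <<'E'
from h import *
s=bot.get_state();print(s['tcp_pos'],s['force'],s['torque'],s['joint_efforts'])
E
```

```text
[ 0.43690074 -0.3319607   0.09973654] [-0.42503183 -0.01687328 -2.51099792] [ 0.01970899  0.03568117 -0.00069454] [ 1.92682439e-02 -6.69987130e+01 -4.92775217e+00 -2.02914852e+01
  1.58571010e-02  4.73584034e-03 -1.16525687e-03]
```

The near stamp reads about 2.6 N against 5.2 N, so it is the lighter. I'll set it down upright and go back to the far one.

>>> apply_moves(
  steps=[
    [[0,0,0.5],[0,0,0]],
    [[0,0,0.5],[0,0,0]],
    [[0,0,0.3],[0,0,0]],
    [[0,0,0.15],[0,0,0]],
    [[0,0,0.05],[0,0,0]],
    [[0,0,0.05],[0,0,0]],
    [[0,0,0.03],[0,0,0]],
    [[0,0,0],[0,0,0]],
  ],
)

```text
clock: 18.13
tcp_pos: [0.4373, -0.3322, 0.0612]
orientation: [3.141, 0.001, 1.689]
force: [-1.0, 0.2, 0.1]
grip_width: 0.0287
gripper_force: 44.8
```

>>> apply_moves(
  steps=[
    [[0,0,0],[0,0,0]],
    [[0,0,0],[0,0,0]],
  ],
)

```text
clock: 18.3
tcp_pos: [0.4374, -0.3322, 0.0611]
orientation: [3.141, 0.001, 1.689]
force: [-0.9, 0.5, 3.3]
grip_width: 0.0288
gripper_force: 45.1
```

Down. I'll release it, rise, and shift back over the far stamp at (0.569,-0.328).

>>> apply_moves(
  steps=[
    [[0,0,0],[0,0,0]],
    [[0,0,0],[0,0,0]],
    [[0,0,0],[0,0,0]],
    [[0,0,0],[0,0,0]],
    [[0,0,0],[0,0,0]],
  ],
  gripper=-1,
)

```text
clock: 18.72
tcp_pos: [0.4371, -0.3321, 0.0606]
orientation: [3.142, 0.0, 1.689]
force: [-0.3, -0.3, 0.8]
grip_width: 0.085
gripper_force: 0.0
```

>>> apply_moves(
  steps=[
    [[0,0,-0.6],[0,0,0]],
    [[0,0,-1],[0,0,0]],
    [[0,0,-1],[0,0,0]],
    [[0,0,-1],[0,0,0]],
    [[0,0,-1],[0,0,0]],
    [[0,0.3,-0.6],[0,0,0]],
    [[0,0.9,0],[0,0,0]],
    [[-0.2,1,0],[0,0,0]],
  ],
)

```text
clock: 19.38
tcp_pos: [0.4923, -0.3308, 0.1923]
orientation: [3.141, 0.002, 1.688]
force: [0.3, 0.1, -0.9]
grip_width: 0.0854
gripper_force: 0.0
```

>>> apply_moves(
  steps=[
    [[-0.2,1,0],[0,0,0]],
    [[-0.05,1,0],[0,0,0]],
    [[0,0.9,0],[0,0,0]],
    [[0,0.15,0.3],[0,0,0]],
    [[0,0,0.3],[0,0,0]],
    [[0,0,0],[0,0,0]],
    [[0,0,0],[0,0,0]],
  ],
)

```text
clock: 19.97
tcp_pos: [0.567, -0.3282, 0.1747]
orientation: [-3.139, -0.001, 1.688]
force: [-0.5, -0.6, -0.6]
grip_width: 0.0852
gripper_force: 0.0
```

```bash
python3 - <<'E'
from h import *
s=bot.get_state();print(s['tcp_pos'],s['force'])
E
```

```text
[ 0.56698226 -0.32821612  0.17474836] [-0.50451901 -0.6452103  -0.56855122]
```

>>> apply_moves(
  steps=[
    [[0,0,0.5],[0,0,0]],
    [[0,0,0.9],[0,0,0]],
    [[0,0,0.9],[0,0,0]],
    [[0,0,0.9],[0,0,0]],
    [[0,0,0.9],[0,0,0]],
    [[0,0,0.5],[0,0,0]],
    [[0,0,0],[0,0,0]],
  ],
)

```text
clock: 20.55
tcp_pos: [0.5663, -0.3278, 0.0583]
orientation: [-3.138, -0.002, 1.688]
force: [-0.4, -0.1, -0.2]
grip_width: 0.0848
gripper_force: 0.0
```

>>> apply_moves(
  steps=[
    [[0,0,0],[0,0,0]],
    [[0,0,0],[0,0,0]],
    [[0,0,0],[0,0,0]],
    [[0,0,0],[0,0,0]],
    [[0,0,0],[0,0,0]],
    [[0,0,0],[0,0,0]],
    [[0,0,0],[0,0,0]],
  ],
  gripper=1,
  newtons=60,
)

```text
clock: 21.13
tcp_pos: [0.5697, -0.328, 0.0619]
orientation: [3.14, 0.001, 1.689]
force: [0.7, 0.5, 6.7]
grip_width: 0.0286
gripper_force: 59.2
```

>>> apply_moves(
  steps=[
    [[0,0,-0.2],[0,0,0]],
    [[0,0,-0.5],[0,0,0]],
    [[0,0,-0.8],[0,0,0]],
    [[0,0,-0.8],[0,0,0]],
    [[0,0,-0.8],[0,0,0]],
    [[0,0,-0.8],[0,0,0]],
    [[0.3,0,-0.3],[0,0,0]],
    [[0.6,0.1,0],[0,0,0]],
  ],
)

```text
clock: 21.8
tcp_pos: [0.5685, -0.307, 0.1676]
orientation: [3.14, 0.003, 1.686]
force: [0.6, -0.4, -5.5]
grip_width: 0.0286
gripper_force: 59.8
```

>>> apply_moves(
  steps=[
    [[0.8,0.2,0],[0,0,0]],
    [[0.8,0.2,0],[0,0,0]],
    [[0.8,0.2,0],[0,0,0]],
    [[0.8,0.2,0],[0,0,0]],
    [[0.8,0.2,0],[0,0,0]],
    [[0.8,0.2,0],[0,0,0]],
    [[0.8,0.2,0],[0,0,0]],
    [[0.8,0.2,0],[0,0,0]],
  ],
)

```text
clock: 22.47
tcp_pos: [0.5881, -0.1386, 0.1642]
orientation: [-3.139, -0.001, 1.69]
force: [0.3, -0.5, -5.0]
grip_width: 0.0285
gripper_force: 59.8
```

>>> apply_moves(
  steps=[
    [[0.9,0.2,0],[0,0,0]],
    [[0.9,0.2,0],[0,0,0]],
    [[0.9,0.2,0],[0,0,0]],
    [[0.9,0.2,0],[0,0,0]],
    [[0.9,0.2,0],[0,0,0]],
    [[0.9,0.2,0],[0,0,0]],
    [[0.9,0.2,0],[0,0,0]],
    [[0.7,0.1,0],[0,0,0]],
  ],
)

```text
clock: 23.13
tcp_pos: [0.6044, 0.0407, 0.1644]
orientation: [-3.139, -0.002, 1.692]
force: [1.2, 0.0, -5.5]
grip_width: 0.0283
gripper_force: 59.8
```

>>> apply_moves(
  steps=[
    [[0.3,0,0],[0,0,0]],
    [[0,0,0],[0,0,0]],
    [[0,0,0],[0,0,0]],
    [[0,0,0],[0,0,0]],
  ],
)

```text
clock: 23.47
tcp_pos: [0.6046, 0.0426, 0.1651]
orientation: [-3.14, 0.001, 1.688]
force: [0.5, -0.1, -4.0]
grip_width: 0.0286
gripper_force: 59.8
```

>>> apply_moves(
  steps=[
    [[0.4,0.1,0],[0,0,0]],
    [[0.35,0.05,0.3],[0,0,0]],
    [[0,0,0.7],[0,0,0]],
    [[0,0,0.8],[0,0,0]],
    [[0,0,0.6],[0,0,0]],
    [[0,0,0.4],[0,0,0]],
    [[0,0,0.1],[0,0,0]],
    [[0,0,0],[0,0,0]],
  ],
)

```text
clock: 24.13
tcp_pos: [0.6063, 0.0635, 0.0924]
orientation: [-3.14, -0.0, 1.689]
force: [0.3, -0.4, -5.2]
grip_width: 0.0282
gripper_force: 59.9
```

>>> apply_moves(
  steps=[
    [[0,0,0],[0,0,0]],
    [[0,0,0],[0,0,0]],
    [[0,0,0],[0,0,0]],
    [[0,0,0],[0,0,0]],
    [[0,0,0],[0,0,0]],
    [[0,0,0],[0,0,0]],
  ],
)

```text
clock: 24.63
tcp_pos: [0.6068, 0.0632, 0.0934]
orientation: [3.141, 0.0, 1.689]
force: [0.1, 1.0, -5.6]
grip_width: 0.0283
gripper_force: 59.9
```

```bash
python3 - <<'E'
from h import *
s=bot.get_state();print(s['tcp_pos'],s['force'],abs(s['qvel']).max())
im=bot.capture("scene");c=proj("scene",[.58,-.12,.02])[0].astype(int)
cv2.imwrite("pics/i.png",cv2.resize(im[c[1]-70:c[1]+50,c[0]-90:c[0]+110],(800,480),interpolation=cv2.INTER_CUBIC))
E
```

```text
[0.60676804 0.06315171 0.0934355 ] [ 0.14893459  0.98300493 -5.61401425] 0.0022010925530382003
```

View pics/i.png

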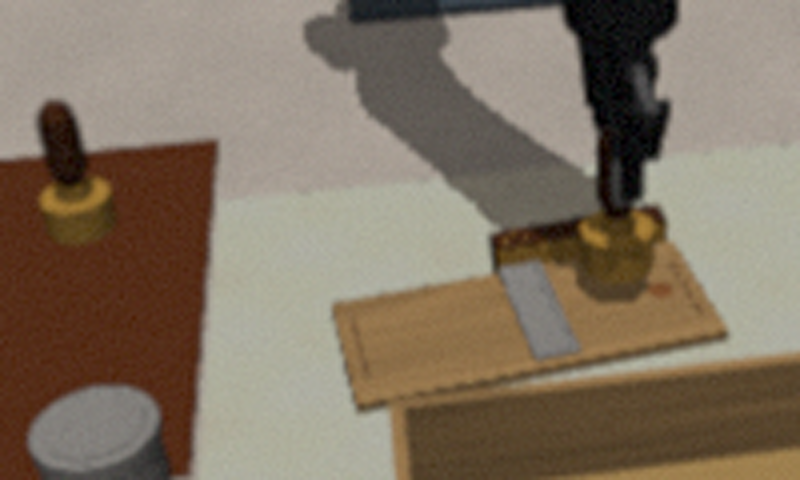

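The heavier stamp hangs upright over the lid in the square's inside corner at crop (615,255). The square is flush, and the lighter stamp stands at (77,215). Handing in.

```bash
python3 -c "
from station import bot
print(bot.close_job())"
```

```text
the job is handed in; nothing more can be done
None
```

I handed the job in with the square flush on the lid, the lighter stamp (nearer the robot, about 0.26 kg) upright on the bench, and the heavier one (about 0.5 kg) held upright about 20 mm above the lid in the square's inside corner; the hand-in returned no verdict.

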